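# Index a port flange by counted crank turns and lock it with the plunger

## Robot

A 6-joint arm with a two-finger parallel gripper is mounted at the origin on a cart in front of the work surface, level with it; the furniture and walls round the work are solid. World frame = base frame: x ahead of the robot, y to its left, z up, the work surface at z = 0. Lengths are in m, angles in degrees, forces in N, time in s.
With the tool pointing down it reaches from about 0.35 to 0.875 m from the base axis. Payload 4.2 kg.
Tool frame: the origin (TCP) lies at the very end of the fingers, on their centre line; the grasp point (between the pads) lies 19 mm behind it; y points along the fingers, z is the direction in which the jaws open and shut, and the axes are right-handed (so a half turn about y gives the same grasp; the last joint's range is limited). The gripper opens to 87 mm and grips with 3 to 60 N. Pads are 19 mm wide; open, the fingers measure 117 mm over their backs; the gripper's body (75 mm by 190 mm) begins 51 mm behind the grasp point.
Start: joints at [82.999, 22.042, 0.453, 0, -68.411, -14.817], TCP at [0.232, 0.58, 0.223] pointing down, gripper open.
Joint ranges: [-179.83, 179.83], [-69.29, 118.12], [-61.27, 80.66], [-181.25, 117.63], [-171.15, -9.14], [-177.46, 177.46]. Speed limits (degrees/s): [159.86, 159.86, 180, 180, 180, 180].

## Interface

Orientations are given as a 3x3 rotation matrix whose columns are the frame's x, y, z axes.
In Python, from station import r, eyes gives the robot as it stands.
- The arm moves only by the tool play_rows, never from a script. Its argument "deltas" is one flat list of numbers, 5 for each row, row after row: the closure in counts, from 0 (fully open) to 255 (shut), then the shift along the tool's x, y, z in mm, then the turn about the tool's y in rad. In form: [claw, tx, ty, tz, roll, claw, tx, ty, tz, roll, ...]. A call has exactly 10 rows; each row shifts and turns the commanded pose from where the row before left it, along the tool's axes as they then stand; what a row does not reach is not made up. A row lasts 1/10 s, in which the tool goes at most 50 mm and 8.59 degrees, less where a joint would pass 70% of its speed; a pose out of reach is approached as far as the arm can. A call is refused whole if a number of a shift passes 50 or a number of a turn 0.15, either way. A call with a gripper value outside its range is refused whole. The fingers move at their own pace and stop on an object; the grip force is fixed at half the most. Time passes only in rows, so rows that do not move let the fingers close, or fill a call up. It gives the time, the measured TCP pose, the force and the opening at its end, in the units of the state.
- r.sense(): the state, without advancing time (a new reading comes with each control period).
- eyes.capture(name): name is "side" or "top"; returns a dict with "img" (384x512x3 uint8, blue, green, red), "vfov" (degrees; the focal length in pixels is half the picture's height over the tangent of half this angle, whatever the lens; pixels are square), "cx", "cy" (the principal point, pixels), "R" (3x3) and "t" (3): a world point X has camera coordinates R X + t. Camera axes: x right, y down, z forward; pixel columns grow to the right and rows downward; lengths in m; the calibration is good to about 2 mm. A picture is of the moment at which its call begins. There is no depth.
- r.finish_job(): hands the job in, once; it reports no verdict.
The state is a dict: "time_s": time; "joints": joint angles; "joint_velocities": joint speeds; "effort": joint torques, N m; "tcp_pos": TCP position; "ee_rot": TCP orientation; "wrist_force": force on the tool from outside, world axes, zero at the start; "moment": the same for the moment, N m; "gripper_width": opening from 0.0 (shut) to 1.0 (fully open).
Only numpy, scipy, OpenCV 4.12 (cv2) and the standard library are available. Lean on these libraries where they do the work, as an engineer would, in place of code of your own. Each camera call takes 0.05 s, during which the arm holds its last target.

## Task

Index the worm indexer so that the red-ringed port of its flange stands at the top under the yellow pointer: lift the plunger knob on the crank and turn the crank clockwise (seen from above), one turn for each 15 degrees the port still lacks. On the right turn let the spring plunger ride on the plate, feel for its hole and let it drop fully home there, so that the table is locked. Leave the green can and the grease pot standing where they are.

Things in the scene. Friction and masses are not known exactly. Their poses are not given: they have to be found in the camera images.
- indexer: Green cast worm indexer, bolted down (fixed), 165 mm deep, 275 mm wide; origin under the middle of its base on the bench top. +x points to its back (away from the robot), +y to the left seen from the robot, +z up. The upright table faces -x; the upright crank shaft with index plate and crank stands on the -y side. Only crank and plunger are higher than 212 mm.
- table_axis (a point): Centre of the table's front, 108 mm up: a steel disc 156 mm across that turns about the level x axis of the indexer, with 24 black lines, one each 15 deg. It carries an aluminium flange 122 mm across with 8 dark ports, one ringed in red.
- shaft_top (a point): Point on the upright crank axis, on top of its centre nut (19 mm across), about 239 mm over the bench. The crank turns about the vertical line through it. Beside the knob only this nut, the flat crank arm (17 mm wide, top at 228 mm) and the plunger barrel under the knob (23 mm across, top at 234 mm) are in the fingers' way.
- knob_grip (a point): Middle of the black plunger knob, the place to grip: round, 25 mm across here, 29 mm at the cap 17 mm higher, 42 mm tall, its lower end 19 mm below. It circles 50 mm from the crank axis, 256 mm over the bench with the plunger home, 265 riding on the plate, 272 fully pulled. The knob spins freely on its pin, so the gripper need not turn with the crank. Cranking takes 3 to 4 N.
- plunger (a joint): Lift of the spring plunger, m: 0 = fully home in the hole, 0.0085 = its 9 mm pin rides on the plate, 0.016 = fully pulled. Lift above 0.009 to pass over the hole. A spring pushes it down with 5 N (home) to 8 N (pulled). Let go, or loosely caged by fingers pushing the crank slowly round, it drops by itself when over the hole and then locks the crank. It starts riding on the plate (by chance in the hole).
- table (a joint): Table angle, rad: 0 = red-ringed port on top under the pointer; negative = port still left of it seen from the robot. Worm 24:1: one full crank turn, clockwise from above, adds 0.2618 (15 deg). It starts 1.6 to 3.4 turns short (about -0.89 to -0.41). At 0 the crank arm points from its axis along -x of the indexer, to the front.
- plate_top (a point): Centre of the top face of the level index plate under the crank, 123 mm across, on the crank axis. It has one hole, 11.5 mm, 50 mm from the axis. The plate is fixed at a fine setting, so the hole lies anywhere within 0.5 rad (29 deg) either side of -x of the indexer: not given, to be felt with the pin. In the hole on the right turn the table reads within 0.025 of 0; one turn off is 15 deg wrong.
- marked_port (a point): Centre of the red-ringed port (16 mm hole, red ring 26 mm across) on the flange's front face, 45 mm from the table axis.
- pointer_tip (a point): Tip of the fixed yellow pointer above the flange, straight over the table axis.
- lube_can: Green spray can with red cap, 52 mm across, 173 mm tall, standing behind and to the right of the indexer; origin at the centre of its foot. Bystander.
- white_pot: White grease pot with lid, 70 mm across, 69 mm tall, standing to the right of the indexer seen from the robot; origin at the centre of its foot. Bystander.

How it is judged:
By the outcome, as a careful person would: the job done as asked, in the order asked, and still so for the second after the job is handed in, with the robot touching nothing.
It also fails if it takes over 67 s, if anything falls off the work surface, if the arm or the gripper's body presses on something with over 40 N, if the wrist force passes 120 N, or if a joint passes its speed limit or range.

## Working session

There is one attempt and no reset: what is moved stays moved. The work goes in short steps, Python scripts to look and compute and a tool call to move; the robot and the scene stay as the last step left them, time stands still between calls to the robot, and variables do not carry over. Pictures are saved under pics/ and viewed, and the job is handed in when it is done.

Besides the shell and the picture viewer there is one more tool, called after "Request:" by a JSON object that holds its "method" and its "body". play_rows: Moves the arm, as the interface text tells. Its arguments: {"type":"object","properties":{"deltas":{"type":"array","items":{"type":"number"}}},"required":["deltas"]}

```bash
ls; mkdir -p pics; python3 - <<'E'
from station import r, eyes
import cv2,numpy as np
s=r.sense()
for k,v in s.items(): print(k,np.round(v,4).tolist())
for n in("side","top"):
    c=eyes.capture(n); cv2.imwrite(f"pics/{n}0.png",c["img"]); print(n,c["vfov"],c["cx"],c["cy"],np.round(c["R"],4).tolist(),np.round(c["t"],4).tolist())
E
```

```text
pics
time_s 0.0
joints [82.9991, 22.0882, 0.3797, -0.0287, -68.4125, -14.8163]
joint_velocities [0.0475, -0.0443, 0.054, -0.0048, 0.081, 0.0029]
effort [0.0001, -39.0671, 18.7405, 4.2198, 0.011, -0.0002]
tcp_pos [0.232, 0.5797, 0.2215]
ee_rot [[-0.9283, -0.0007, -0.3718], [0.3718, -0.002, -0.9283], [-0.0001, -1.0, 0.0022]]
wrist_force [-0.2244, 0.4567, 0.4511]
moment [-0.0103, 0.0334, -0.0042]
gripper_width 1.0013
side 46.19591165827899 250.99033134340013 198.18140225873393 [[-0.9645, -0.263, 0.0249], [-0.139, 0.4252, -0.8943], [0.2246, -0.866, -0.4467]] [0.5538, 0.2641, 0.7187]
top 44.86705061779904 242.03973071845837 194.46449630877865 [[-0.0743, -0.9972, 0.0058], [-0.9753, 0.0715, -0.209], [0.208, -0.0212, -0.9779]] [-0.0947, 0.6283, 1.014]
```

View pics/side0.png

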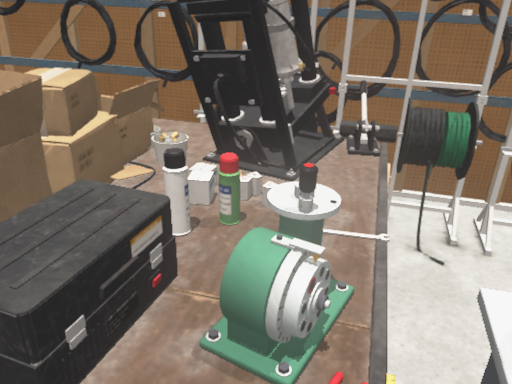

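View pics/top0.png

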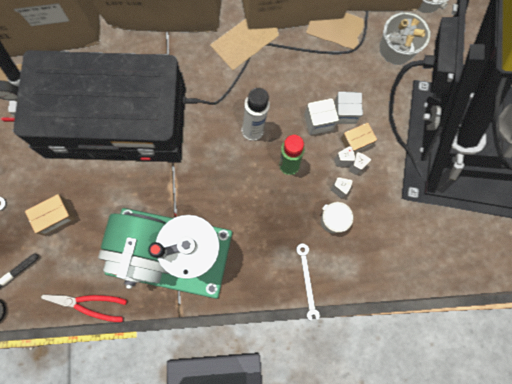

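```bash
python3 - <<'E'
import cv2
a=cv2.imread("pics/top0.png")[200:305,90:245]; cv2.imwrite("pics/topz.png",cv2.resize(a,None,fx=5,fy=5,interpolation=cv2.INTER_CUBIC))
a=cv2.imread("pics/side0.png")[155:375,200:365]; cv2.imwrite("pics/sidez.png",cv2.resize(a,None,fx=2.7,fy=2.7,interpolation=cv2.INTER_CUBIC))
E
```

```text
(no output)
```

View pics/topz.png

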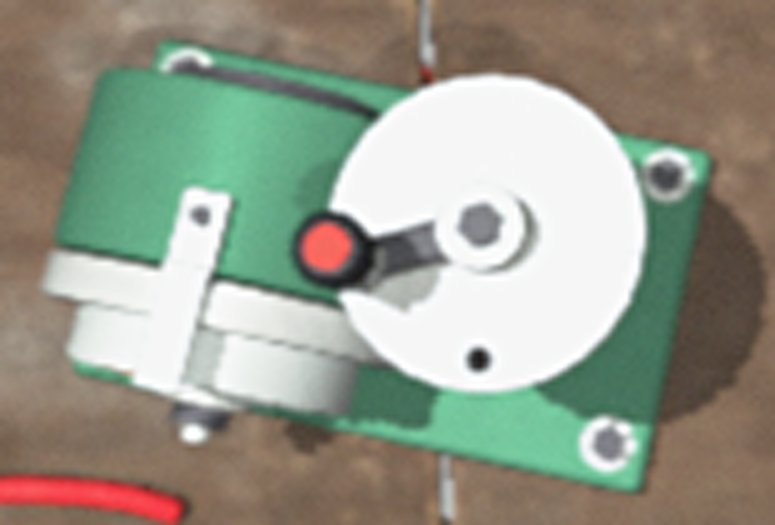

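View pics/sidez.png

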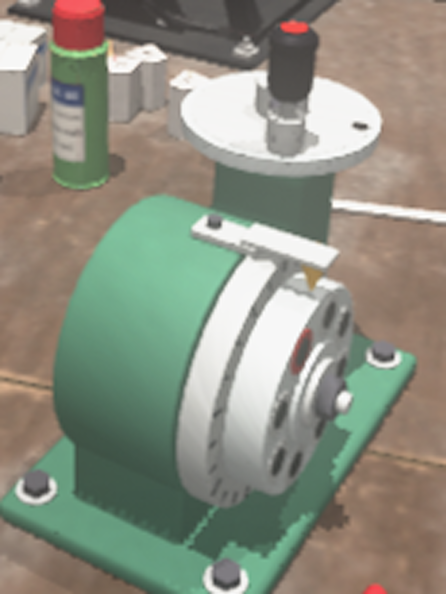

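```bash
cat > h.py <<'E'
import cv2,numpy as np
from station import r,eyes
CAL={}
def cam(n):
    c=eyes.capture(n); return c
def f(c): return 192/np.tan(np.radians(c["vfov"])/2)
def ray(c,u,v):
    d=np.array([(u-c["cx"])/f(c),(v-c["cy"])/f(c),1.]); R=np.array(c["R"]);t=np.array(c["t"])
    d=R.T@d; return -R.T@t, d/np.linalg.norm(d)
def onz(c,u,v,z):
    o,d=ray(c,u,v); return o+d*(z-o[2])/d[2]
def proj(c,X):
    p=np.array(c["R"])@X+np.array(c["t"]); return np.array([c["cx"]+f(c)*p[0]/p[2],c["cy"]+f(c)*p[1]/p[2]])
def tri(c1,p1,c2,p2):
    o1,d1=ray(c1,*p1);o2,d2=ray(c2,*p2)
    A=np.stack([d1,-d2],1); s=np.linalg.lstsq(A,o2-o1,rcond=None)[0]
    a=o1+d1*s[0];b=o2+d2*s[1]; return (a+b)/2,np.linalg.norm(a-b)
E
python3 - <<'E'
from h import *
T=cam("top");S=cam("side")
# white plate mask
hsv=cv2.cvtColor(T["img"],cv2.COLOR_BGR2HSV)
m=((hsv[...,2]>225)&(hsv[...,1]<25)).astype(np.uint8)
m[:,:155]=0;m[:,225:]=0;m[:210]=0;m[282:]=0
cs,_=cv2.findContours(m,cv2.RETR_EXTERNAL,cv2.CHAIN_APPROX_NONE)
c=max(cs,key=cv2.contourArea)[:,0].astype(float)
P=np.array([onz(T,u,v,.212)[:2] for u,v in c])
# robust circle fit
w=np.ones(len(P),bool)
for i in range(8):
    A=np.c_[2*P[w],np.ones(w.sum())];s=np.linalg.lstsq(A,(P[w]**2).sum(1),rcond=None)[0]
    R=np.sqrt(s[2]+s[0]**2+s[1]**2);e=np.abs(np.hypot(*(P-s[:2]).T)-R);w=e<max(.001,np.percentile(e,60))
print("plate",s[:2],R*2,w.sum(),len(P))
o=np.array([90,200])
z=lambda x,y:(90+(x+.5)/5-.5,200+(y+.5)/5-.5)
h=onz(T,*z(478,358),.212);print("hole",h)
k=onz(T,*z(326,246),.287);print("knob",k)
n=onz(T,*z(483,224),.239);print("nut",n)
k2=(h-0)[:2]-s[:2];print("hole r,ang",np.hypot(*k2),np.degrees(np.arctan2(k2[1],k2[0])))
k3=k[:2]-s[:2];print("knob r,ang",np.hypot(*k3),np.degrees(np.arctan2(k3[1],k3[0])))
B=[onz(T,*z(*p),.022) for p in [(667,175),(607,443),(188,68)]]
for b in B: print("bolt",b)
zs=lambda x,y:(200+(x+.5)/2.7-.5,155+(y+.5)/2.7-.5)
print("side bolts",[onz(S,*zs(*p),.022) for p in [(383,352),(227,572),(37,485)]])
print("tri",tri(T,z(667,172),S,(0,0)) if 0 else "", tri(T,z(607,440),S,zs(383,350)))
print("knob tri",tri(T,z(326,246),S,zs(294,28)),"hole tri",tri(T,z(478,358),S,zs(360,126)))
E
```

```text
plate [ 0.4942174  -0.02221112] 0.12105291564155775 144 213
hole [ 0.44540702 -0.01662846  0.212     ]
knob [0.48491243 0.02741099 0.287     ]
nut [ 0.49401999 -0.02397904  0.239     ]
hole r,ang 0.04912860254828862 173.47518357406472
knob r,ang 0.050486985631426465 100.62057163225194
bolt [ 0.53515771 -0.08929731  0.022     ]
bolt [ 0.41255857 -0.05330418  0.022     ]
bolt [0.60347857 0.13635135 0.022     ]
side bolts [array([ 0.41264755, -0.05462617,  0.022     ]), array([0.47795062, 0.16990212, 0.022     ]), array([0.60018865, 0.13702613, 0.022     ])]
tri  (array([ 0.41335613, -0.05352945,  0.02449771]), np.float64(0.0010451371631482308))
knob tri (array([0.48472905, 0.02716544, 0.28839677]), np.float64(6.59898090021131e-05)) hole tri (array([ 0.4450835 , -0.01668211,  0.21240086]), np.float64(0.0006018820402546314))
```

```bash
python3 - <<'E'
import cv2
a=cv2.imread("pics/side0.png")[245:350,275:345]; cv2.imwrite("pics/sidezz.png",cv2.resize(a,None,fx=5.6,fy=5.6,interpolation=cv2.INTER_CUBIC))
E
```

```text
(no output)
```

View pics/sidezz.png

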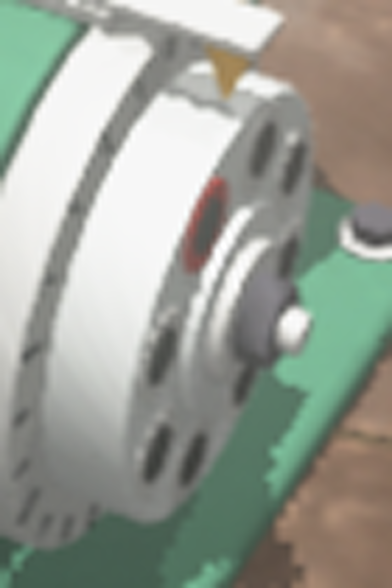

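```bash
python3 - <<'E'
from h import *
from scipy.optimize import least_squares
S=cam("side")
px=[(208,225),(262,150),(293,168),None,None,(193,457),(156,450),(160,355)]
zs=lambda p:(275+(p[0]+.5)/5.6-.5,245+(p[1]+.5)/5.6-.5)
psi=np.radians(-16.3);X=np.array([np.cos(psi),np.sin(psi),0]);Y=np.array([-np.sin(psi),np.cos(psi),0])
O=np.array([.507,.0415,0])
def pt(p,xf):
    o,d=ray(S,*zs(p)); return o+d*(xf-X@(o-O))/(X@d)-O
def res(q):
    xf,yc,zc,a=q;e=[]
    for k,p in enumerate(px):
        if p is None: continue
        P=pt(p,xf); b=a-k*np.pi/4
        e+=[Y@P-yc-.045*np.sin(b),P[2]-zc-.045*np.cos(b)]
    return np.array(e)*1000
s=least_squares(res,[-.07,.05,.108,.5]);print(s.x,np.degrees(s.x[3]),np.round(s.fun,1))
E
```

```text
[-0.07591548  0.04746247  0.10745348  0.47612855] 27.2801562409676 [-0.6 -0.5  0.2 -0.2  0.   0.  -0.7 -0.3  0.2  0.6  0.9  0.3]
```

Request:
{"method": "play_rows", "body": {"deltas": [0, 0, -10, 0, -0.0268, 0, 0, -10, 0, -0.0268, 0, 0, -10, 0, -0.0268, 0, 0, -10, 0, -0.0268, 0, 0, -10, 0, -0.0268, 0, 0, -10, 0, -0.0268, 0, 0, -10, 0, -0.0268, 0, 0, -10, 0, -0.0268, 0, 0, -10, 0, -0.0268, 0, 0, -10, 0, -0.0268]}}

```text
time_s: 1.25
tcp_pos: [0.2323, 0.5802, 0.3233]
ee_rot: [[-0.994, -0.0, -0.11], [0.11, -0.0, -0.994], [-0.0, -1.0, 0.0]]
wrist_force: [-0.4, 0.6, 0.6]
gripper_width: 1.001
```

```bash
cat > st.py <<'E'
from h import *
C=np.array([.4942,-.0222])   # crank axis
def st(goal=None):
    s=r.sense();p=np.array(s["tcp_pos"]);R=np.array(s["ee_rot"])
    print("t",round(s["time_s"],2),"tcp",np.round(p*1e3,1),"xang %.1f"%np.degrees(np.arctan2(R[1,0],R[0,0])),"F",np.round(s["wrist_force"],1),"Ftool",np.round(R.T@np.array(s["wrist_force"]),1),"w %.4f (%.1fmm)"%(s["gripper_width"],s["gripper_width"]*87))
    d=p[:2]-C; print(" crank-frame r %.1f mm, delta %.1f"%(np.hypot(*d)*1e3,np.degrees(np.arctan2(d[1],d[0]))-173.5))
    if goal is not None: print(" shift tool",np.round(R.T@(np.array(goal)-p)*1e3,1))
if __name__=="__main__":
    import sys; g=[float(x) for x in sys.argv[1:]]; st(g or None)
E
python3 st.py .4848 .0273 .32
```

```text
t 1.25 tcp [232.3 580.2 323.3] xang 173.7 F [-0.4  0.6  0.6] Ftool [ 0.4 -0.6 -0.5] w 1.0008 (87.1mm)
 crank-frame r 656.9 mm, delta -60.0
 shift tool [-312.     3.4  521.7]
```

Request:
{"method": "play_rows", "body": {"deltas": [0, -10, 0, 17, 0, 0, -18, 0, 30, 0, 0, -18, 0, 30, 0, 0, -18, 0, 30, 0, 0, -18, 0, 30, 0, 0, -18, 0, 30, 0, 0, -18, 0, 30, 0, 0, -18, 0, 30, 0, 0, -18, 0, 30, 0, 0, -18, 0, 30, 0]}}

```text
time_s: 2.25
tcp_pos: [0.3712, 0.2743, 0.3232]
ee_rot: [[-0.994, 0.0, -0.111], [0.111, 0.0, -0.994], [-0.0, -1.0, -0.001]]
wrist_force: [1.7, 0.7, -0.2]
gripper_width: 1.0
```

Request:
{"method": "play_rows", "body": {"deltas": [0, -18, 0, 30, 0, 0, -18, 0, 30, 0, 0, -18, 0, 30, 0, 0, -18, 0, 30, 0, 0, -18, 0, 30, 0, 0, -18, 0, 30, 0, 0, -18, 0, 30, 0, 0, -14, 0, 25, 0, 0, 0, 0, 0, 0, 0, 0, 0, 0, 0]}}

```text
time_s: 3.25
tcp_pos: [0.4836, 0.026, 0.3227]
ee_rot: [[-0.994, -0.0, -0.113], [0.113, 0.0, -0.994], [0.0, -1.0, -0.0]]
wrist_force: [-0.9, 0.3, 0.4]
gripper_width: 1.001
```

```bash
python3 st.py .4848 .0273 .2475; python3 - <<'E'
from h import *
for n in("side","top"):
    c=cam(n);cv2.imwrite(f"pics/{n}1.png",c["img"])
a=np.hstack([cv2.imread("pics/side1.png")[80:330,180:400],cv2.imread("pics/top1.png")[130:380,60:280]]);cv2.imwrite("pics/z1.png",cv2.resize(a,None,fx=1.8,fy=1.8))
E
```

```text
t 3.25 tcp [483.6  26.  322.7] xang 173.5 F [-0.9  0.3  0.4] Ftool [ 0.9 -0.4 -0.2] w 1.0009 (87.1mm)
 crank-frame r 49.3 mm, delta -71.1
 shift tool [-1.1 75.2 -1.5]
```

View pics/z1.png

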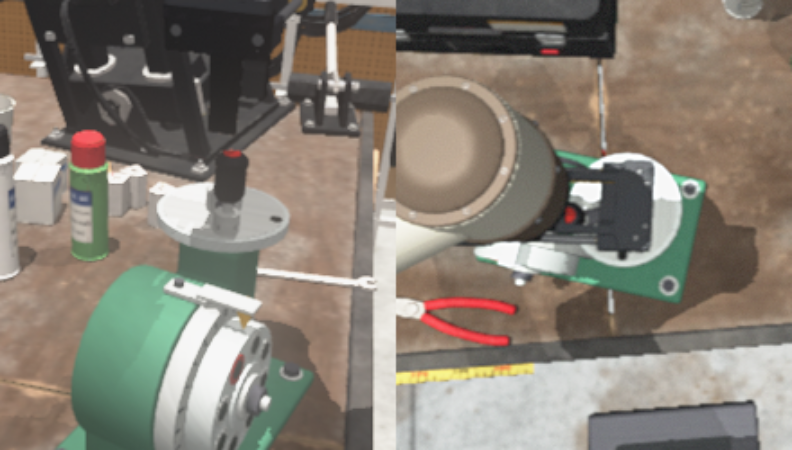

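View pics/side1.png

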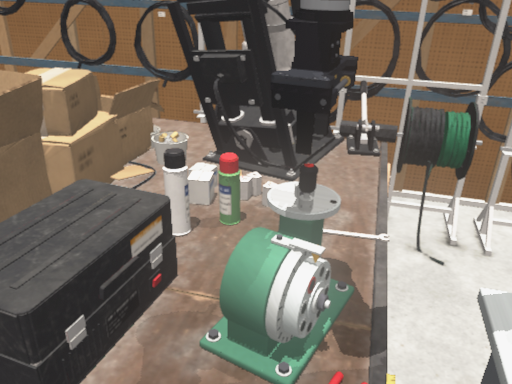

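Request:
{"method": "play_rows", "body": {"deltas": [0, -1.1, 9, -1.5, 0, 0, 0, 9, 0, 0, 0, 0, 9, 0, 0, 0, 0, 9, 0, 0, 0, 0, 9, 0, 0, 0, 0, 9, 0, 0, 0, 0, 9, 0, 0, 0, 0, 9, 0, 0, 0, 0, 3, 0, 0, 0, 0, 0, 0, 0]}}

```text
time_s: 4.35
tcp_pos: [0.4846, 0.0277, 0.247]
ee_rot: [[-0.994, -0.001, -0.113], [0.113, -0.0, -0.994], [0.001, -1.0, 0.001]]
wrist_force: [0.6, 0.3, 0.1]
gripper_width: 1.003
```

```bash
python3 st.py .4848 .0273 .2475
```

```text
t 4.35 tcp [484.6  27.7 247. ] xang 173.5 F [0.6 0.3 0.1] Ftool [-0.5 -0.1 -0.4] w 1.0026 (87.2mm)
 crank-frame r 50.8 mm, delta -72.6
 shift tool [-0.2 -0.5  0.4]
```

Request:
{"method": "play_rows", "body": {"deltas": [100, 0, 0, 0, 0, 140, 0, 0, 0, 0, 255, 0, 0, 0, 0, 255, 0, 0, 0, 0, 255, 0, 0, 0, 0, 255, 0, 0, 0, 0, 255, 0, 0, 0, 0, 255, 0, 0, 0, 0, 255, 0, 0, 0, 0, 255, 0, 0, 0, 0]}}

```text
time_s: 5.35
tcp_pos: [0.4847, 0.0276, 0.2475]
ee_rot: [[-0.994, -0.0, -0.113], [0.113, -0.0, -0.994], [0.0, -1.0, 0.0]]
wrist_force: [-0.2, -0.5, -0.6]
gripper_width: 0.295
```

```bash
python3 st.py .4848 .0273 .2475
```

```text
t 5.35 tcp [484.7  27.6 247.5] xang 173.5 F [-0.2 -0.5 -0.6] Ftool [0.1 0.6 0.5] w 0.2954 (25.7mm)
 crank-frame r 50.7 mm, delta -72.7
 shift tool [-0.1  0.   0.3]
```

```bash
cat > arc.py <<'E'
import numpy as np,sys
# arc.py d0 step...  prints rounded chord shifts in tool x,z
d0=float(sys.argv[1]);st=[float(x) for x in sys.argv[2:]]
if len(st)==1: st=st*10
a=np.radians(d0-np.r_[0,np.cumsum(st)])
P=np.round(50*np.c_[np.cos(a),np.sin(a)],1)
print("end",np.degrees(a[-1])); print(np.round(np.diff(P,axis=0),1).tolist())
E
python3 arc.py -72.7 0 0 0 0 1 2 3 4 5 5
```

```text
end -92.7
[[0.0, 0.0], [0.0, 0.0], [0.0, 0.0], [0.0, 0.0], [-0.9, -0.3], [-1.7, -0.5], [-2.5, -0.5], [-3.4, -0.6], [-4.4, -0.4], [-4.4, 0.1]]
```

Request:
{"method": "play_rows", "body": {"deltas": [255, 0, -1.5, 0, 0, 255, 0, -1.5, 0, 0, 255, 0, -1.5, 0, 0, 255, 0, 0, 0, 0, 255, -0.9, 0, -0.3, 0, 255, -1.7, 0, -0.5, 0, 255, -2.5, 0, -0.5, 0, 255, -3.4, 0, -0.6, 0, 255, -4.4, 0, -0.4, 0, 255, -4.4, 0, 0.1, 0]}}

```text
time_s: 6.35
tcp_pos: [0.5022, 0.0281, 0.2518]
ee_rot: [[-0.994, -0.001, -0.113], [0.113, -0.0, -0.994], [0.001, -1.0, 0.0]]
wrist_force: [-3.7, -2.2, -8.1]
gripper_width: 0.292
```

```bash
python3 st.py;  python3 - <<'E'
from h import *
for n in("side","top"):
    c=cam(n);cv2.imwrite(f"pics/{n}2.png",c["img"])
a=np.hstack([cv2.imread("pics/side2.png")[100:350,200:380],cv2.imread("pics/top2.png")[130:380,60:280]]);cv2.imwrite("pics/z2.png",cv2.resize(a,None,fx=2,fy=2))
E
```

```text
t 6.35 tcp [502.2  28.1 251.8] xang 173.5 F [-3.7 -2.2 -8.1] Ftool [3.4 8.1 2.6] w 0.2921 (25.4mm)
 crank-frame r 50.9 mm, delta -92.6
```

View pics/z2.png

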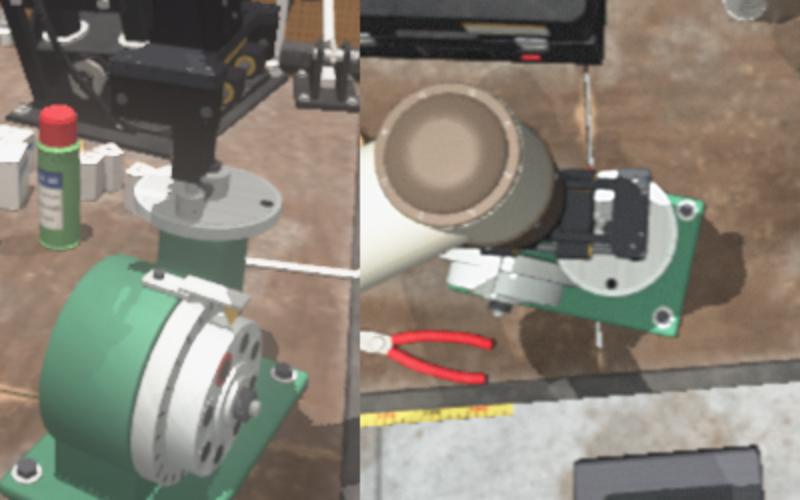

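```bash
python3 arc.py -92.7 7 7 8 8 8 8 8 8 8 8;python3 arc.py -170.7 8;python3 arc.py -250.7 8
```

```text
end -170.7
[[-6.0, 0.6], [-6.0, 1.4], [-6.5, 2.5], [-6.1, 3.3], [-5.6, 4.2], [-5.0, 4.9], [-4.2, 5.5], [-3.4, 6.1], [-2.5, 6.5], [-1.6, 6.8]]
end -250.7
[[-0.7, 7.0], [0.3, 6.9], [1.3, 6.9], [2.3, 6.6], [3.1, 6.2], [4.0, 5.8], [4.7, 5.1], [5.4, 4.4], [6.0, 3.6], [6.4, 2.8]]
end -330.7
[[6.7, 1.8], [6.9, 0.9], [7.0, -0.1], [6.9, -1.0], [6.7, -2.0], [6.3, -2.9], [5.9, -3.8], [5.3, -4.6], [4.6, -5.2], [3.8, -5.8]]
```

Request:
{"method": "play_rows", "body": {"deltas": [255, -6.0, 0, 1.1, 0, 255, -6.0, 0, 1.4, 0, 255, -6.5, 0, 2.5, 0, 255, -6.1, 0, 3.3, 0, 255, -5.6, 0, 4.2, 0, 255, -5.0, 0, 4.9, 0, 255, -4.2, 0, 5.5, 0, 255, -3.4, 0, 6.1, 0, 255, -2.5, 0, 6.5, 0, 255, -1.6, 0, 6.8, 0]}}

```text
time_s: 7.45
tcp_pos: [0.5446, -0.0197, 0.2522]
ee_rot: [[-0.994, 0.001, -0.113], [0.113, 0.0, -0.994], [-0.001, -1.0, -0.0]]
wrist_force: [-1.0, 2.8, -7.6]
gripper_width: 0.292
```

```bash
python3 st.py
```

```text
t 7.45 tcp [544.6 -19.7 252.2] xang 173.5 F [-1.   2.8 -7.6] Ftool [ 1.3  7.6 -2.6] w 0.2917 (25.4mm)
 crank-frame r 50.5 mm, delta -170.7
```

Request:
{"method": "play_rows", "body": {"deltas": [255, -0.7, 0, 7.0, 0, 255, 0.3, 0, 6.9, 0, 255, 1.3, 0, 6.9, 0, 255, 2.3, 0, 6.6, 0, 255, 3.1, 0, 6.2, 0, 255, 4.0, 0, 5.8, 0, 255, 4.7, 0, 5.1, 0, 255, 5.4, 0, 4.4, 0, 255, 6.0, 0, 3.6, 0, 255, 6.4, 0, 2.8, 0]}}

```text
time_s: 8.45
tcp_pos: [0.505, -0.0707, 0.2522]
ee_rot: [[-0.994, 0.001, -0.113], [0.113, 0.0, -0.994], [-0.001, -1.0, -0.0]]
wrist_force: [1.6, 4.0, -8.2]
gripper_width: 0.299
```

```bash
python3 st.py
```

```text
t 8.45 tcp [505.  -70.7 252.2] xang 173.5 F [ 1.6  4.  -8.2] Ftool [-1.2  8.2 -4.2] w 0.2992 (26.0mm)
 crank-frame r 49.7 mm, delta -251.0
```

Request:
{"method": "play_rows", "body": {"deltas": [255, 6.8, 0, 1.3, 0, 255, 6.9, 0, 0.9, 0, 255, 7.0, 0, -0.1, 0, 255, 6.9, 0, -1.0, 0, 255, 6.7, 0, -2.0, 0, 255, 6.3, 0, -2.9, 0, 255, 5.9, 0, -3.8, 0, 255, 5.3, 0, -4.6, 0, 255, 4.6, 0, -5.2, 0, 255, 3.8, 0, -5.8, 0]}}

```text
time_s: 9.45
tcp_pos: [0.4478, -0.0404, 0.2522]
ee_rot: [[-0.994, 0.0, -0.112], [0.112, -0.0, -0.994], [-0.0, -1.0, 0.0]]
wrist_force: [4.2, -0.9, -7.7]
gripper_width: 0.294
```

```bash
python3 st.py;python3 arc.py -330.7 8;python3 arc.py -410.7 8;python3 arc.py -490.7 8
```

```text
t 9.45 tcp [447.8 -40.4 252.2] xang 173.5 F [ 4.2 -0.9 -7.7] Ftool [-4.3  7.7  0.4] w 0.2936 (25.5mm)
 crank-frame r 49.8 mm, delta -332.1
end -410.7
[[3.0, -6.3], [2.1, -6.7], [1.1, -6.9], [0.1, -7.0], [-0.8, -6.9], [-1.7, -6.7], [-2.7, -6.5], [-3.6, -6.0], [-4.4, -5.4], [-5.0, -4.8]]
end -490.7
[[-5.7, -4.0], [-6.2, -3.2], [-6.6, -2.3], [-6.8, -1.4], [-7.0, -0.4], [-7.0, 0.6], [-6.8, 1.5], [-6.5, 2.5], [-6.1, 3.3], [-5.6, 4.2]]
end -570.7
[[-5.0, 4.9], [-4.2, 5.5], [-3.4, 6.1], [-2.5, 6.5], [-1.6, 6.8], [-0.7, 7.0], [0.3, 6.9], [1.3, 6.9], [2.3, 6.6], [3.1, 6.2]]
```

Request:
{"method": "play_rows", "body": {"deltas": [255, 2.6, 0, -6.5, 0, 255, 2.1, 0, -6.7, 0, 255, 1.1, 0, -6.9, 0, 255, 0.1, 0, -7.0, 0, 255, -0.8, 0, -6.9, 0, 255, -1.7, 0, -6.7, 0, 255, -2.7, 0, -6.5, 0, 255, -3.6, 0, -6.0, 0, 255, -4.4, 0, -5.4, 0, 255, -5.0, 0, -4.8, 0]}}

```text
time_s: 10.45
tcp_pos: [0.4666, 0.0205, 0.2515]
ee_rot: [[-0.994, -0.004, -0.113], [0.113, -0.002, -0.994], [0.003, -1.0, 0.002]]
wrist_force: [1.1, -6.6, -8.2]
gripper_width: 0.293
```

```bash
python3 st.py;  python3 - <<'E'
from h import *
for n in("side","top"):
    c=cam(n);cv2.imwrite(f"pics/{n}3.png",c["img"])
a=np.hstack([cv2.imread("pics/side3.png")[100:350,200:380],cv2.imread("pics/top3.png")[130:380,60:280]]);cv2.imwrite("pics/z3.png",cv2.resize(a,None,fx=2,fy=2))
E
```

```text
t 10.45 tcp [466.6  20.5 251.5] xang 173.5 F [ 1.1 -6.6 -8.2] Ftool [-1.9  8.2  6.4] w 0.2932 (25.5mm)
 crank-frame r 50.9 mm, delta -50.6
```

View pics/z3.png

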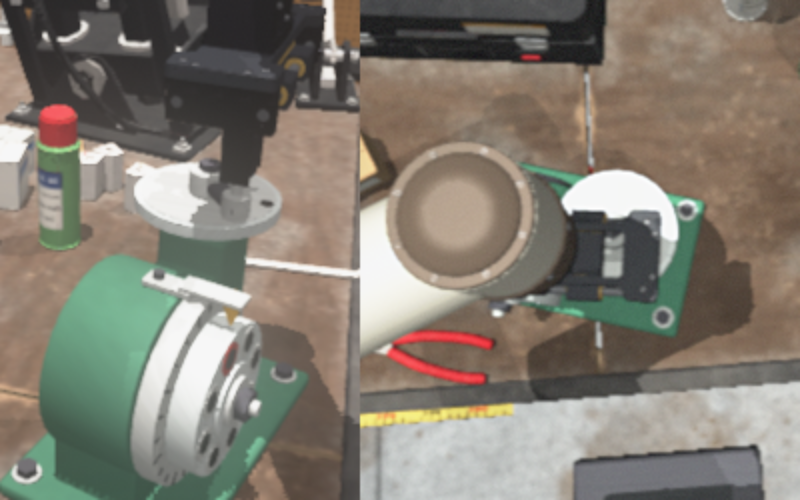

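Request:
{"method": "play_rows", "body": {"deltas": [255, -6.0, 0, -3.6, 0, 255, -6.2, 0, -3.2, 0, 255, -6.6, 0, -2.3, 0, 255, -6.8, 0, -1.4, 0, 255, -7.0, 0, -0.4, 0, 255, -7.0, 0, 0.6, 0, 255, -6.8, 0, 1.5, 0, 255, -6.5, 0, 2.5, 0, 255, -6.1, 0, 3.3, 0, 255, -5.6, 0, 4.2, 0]}}

```text
time_s: 11.55
tcp_pos: [0.5319, 0.0123, 0.2519]
ee_rot: [[-0.994, -0.0, -0.113], [0.113, 0.0, -0.994], [0.0, -1.0, -0.0]]
wrist_force: [-3.8, 0.3, -7.8]
gripper_width: 0.299
```

```bash
python3 st.py
```

```text
t 11.55 tcp [531.9  12.3 251.9] xang 173.5 F [-3.8  0.3 -7.8] Ftool [3.8 7.8 0.2] w 0.2993 (26.0mm)
 crank-frame r 51.1 mm, delta -131.0
```

Request:
{"method": "play_rows", "body": {"deltas": [255, -4.7, 0, 5.2, 0, 255, -4.2, 0, 5.5, 0, 255, -3.4, 0, 6.1, 0, 255, -2.5, 0, 6.5, 0, 255, -1.6, 0, 6.8, 0, 255, -0.7, 0, 7.0, 0, 255, 0.3, 0, 6.9, 0, 255, 1.3, 0, 6.9, 0, 255, 2.3, 0, 6.6, 0, 255, 3.1, 0, 6.2, 0]}}

```text
time_s: 12.55
tcp_pos: [0.5344, -0.0523, 0.2522]
ee_rot: [[-0.994, 0.001, -0.113], [0.113, 0.0, -0.994], [-0.001, -1.0, -0.0]]
wrist_force: [-0.5, 3.5, -8.0]
gripper_width: 0.295
```

```bash
python3 st.py; python3 arc.py -570.7 8; python3 arc.py -650.7 6 6 6 6 6 5 5 4 3 2; 
```

```text
t 12.55 tcp [534.4 -52.3 252.2] xang 173.5 F [-0.5  3.5 -8. ] Ftool [ 0.9  8.  -3.4] w 0.2955 (25.7mm)
 crank-frame r 50.3 mm, delta -210.3
end -650.7
[[4.0, 5.8], [4.7, 5.1], [5.4, 4.4], [6.0, 3.6], [6.4, 2.8], [6.7, 1.8], [6.9, 0.9], [7.0, -0.1], [6.9, -1.0], [6.7, -2.0]]
end -699.7
[[4.8, -2.1], [4.5, -2.6], [4.3, -3.1], [3.9, -3.5], [3.5, -3.8], [2.6, -3.5], [2.3, -3.7], [1.6, -3.1], [1.1, -2.4], [0.6, -1.7]]
```

Request:
{"method": "play_rows", "body": {"deltas": [255, 4.0, 0, 5.5, 0, 255, 4.7, 0, 5.0, 0, 255, 5.4, 0, 4.4, 0, 255, 6.0, 0, 3.6, 0, 255, 6.4, 0, 2.8, 0, 255, 6.7, 0, 1.8, 0, 255, 6.9, 0, 0.9, 0, 255, 7.0, 0, -0.1, 0, 255, 6.9, 0, -1.0, 0, 255, 6.7, 0, -2.0, 0]}}

```text
time_s: 13.55
tcp_pos: [0.4713, -0.066, 0.2523]
ee_rot: [[-0.994, 0.001, -0.113], [0.113, -0.001, -0.994], [-0.001, -1.0, 0.0]]
wrist_force: [4.4, 0.9, -7.6]
gripper_width: 0.296
```

```bash
python3 st.py
```

```text
t 13.55 tcp [471.3 -66.  252.3] xang 173.5 F [ 4.4  0.9 -7.6] Ftool [-4.2  7.6 -1.4] w 0.2965 (25.8mm)
 crank-frame r 49.4 mm, delta -291.1
```

Request:
{"method": "play_rows", "body": {"deltas": [255, 4.8, 0, -2.3, 0, 255, 4.5, 0, -2.6, 0, 255, 4.3, 0, -3.1, 0, 255, 3.9, 0, -3.5, 0, 255, 3.5, 0, -3.8, 0, 255, 2.6, 0, -3.5, 0, 255, 2.3, 0, -3.7, 0, 255, 1.6, 0, -3.1, 0, 255, 1.1, 0, -2.4, 0, 255, 0.6, 0, -1.7, 0]}}

```text
time_s: 14.55
tcp_pos: [0.4458, -0.033, 0.252]
ee_rot: [[-0.994, -0.0, -0.112], [0.112, -0.0, -0.994], [0.0, -1.0, 0.0]]
wrist_force: [2.5, -2.2, -8.5]
gripper_width: 0.297
```

```bash
python3 st.py;  python3 - <<'E'
from h import *
for n in("side","top"):
    c=cam(n);cv2.imwrite(f"pics/{n}4.png",c["img"])
a=np.hstack([cv2.imread("pics/side4.png")[100:350,200:380],cv2.imread("pics/top4.png")[130:380,60:280]]);cv2.imwrite("pics/z4.png",cv2.resize(a,None,fx=2,fy=2))
E
```

```text
t 14.55 tcp [445.8 -33.  252. ] xang 173.5 F [ 2.5 -2.2 -8.5] Ftool [-2.8  8.5  1.9] w 0.2971 (25.8mm)
 crank-frame r 49.6 mm, delta -340.9
```

View pics/z4.png

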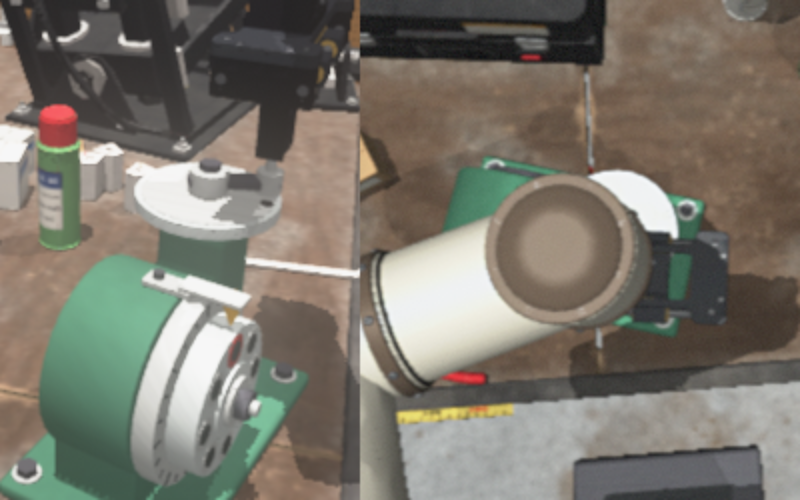

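Request:
{"method": "play_rows", "body": {"deltas": [255, 0, 1.5, 0, 0, 255, 0, 1.5, 0, 0, 255, 0, 1.5, 0, 0, 255, 0, 0, 0, 0, 255, 0, 0, 0, 0, 158, 0, 0, 0, 0, 158, 0, 0, 0, 0, 158, 0, 0, 0, 0, 158, 0, 0, 0, 0, 158, 0, 0, 0, 0]}}

```text
time_s: 15.65
tcp_pos: [0.4462, -0.0332, 0.248]
ee_rot: [[-0.994, 0.001, -0.112], [0.112, -0.0, -0.994], [-0.001, -1.0, -0.0]]
wrist_force: [-0.2, 1.0, -0.7]
gripper_width: 0.379
```

```bash
python3 st.py; python3 arc.py -699.7 1.5; python3 arc.py -714.7 1
```

```text
t 15.65 tcp [446.2 -33.2 248. ] xang 173.5 F [-0.2  1.  -0.7] Ftool [ 0.3  0.7 -1. ] w 0.3795 (33.0mm)
 crank-frame r 49.2 mm, delta -340.6
end -714.7
[[0.4, -1.2], [0.4, -1.2], [0.4, -1.3], [0.4, -1.3], [0.3, -1.2], [0.2, -1.3], [0.3, -1.3], [0.2, -1.3], [0.1, -1.3], [0.2, -1.3]]
end -724.7
[[0.1, -0.9], [0.0, -0.8], [0.1, -0.9], [0.0, -0.9], [0.0, -0.8], [0.0, -0.9], [0.0, -0.9], [-0.1, -0.9], [0.0, -0.8], [-0.1, -0.9]]
```

Request:
{"method": "play_rows", "body": {"deltas": [158, 0.4, 0, -1.2, 0, 158, 0.4, 0, -1.2, 0, 158, 0.4, 0, -1.2, 0, 158, 0.4, 0, -1.2, 0, 158, 0.3, 0, -1.2, 0, 158, 0.2, 0, -1.2, 0, 158, 0.2, 0, -1.2, 0, 158, 0.2, 0, -1.2, 0, 158, 0.1, 0, -1.2, 0, 158, 0.1, 0, -1.2, 0]}}

```text
time_s: 16.65
tcp_pos: [0.4435, -0.023, 0.2477]
ee_rot: [[-0.994, -0.003, -0.113], [0.113, -0.004, -0.994], [0.002, -1.0, 0.005]]
wrist_force: [-1.2, -8.8, 0.9]
gripper_width: 0.383
```

```bash
python3 st.py
```

```text
t 16.65 tcp [443.5 -23.  247.7] xang 173.5 F [-1.2 -8.8  0.9] Ftool [ 0.2 -0.8  8.9] w 0.3830 (33.3mm)
 crank-frame r 50.7 mm, delta -352.6
```

```bash
python3 st.py;  python3 - <<'E'
from h import *
for n in("side","top"):
    c=cam(n);cv2.imwrite(f"pics/{n}5.png",c["img"])
a=cv2.imread("pics/side5.png")[130:330,270:380];cv2.imwrite("pics/z5.png",cv2.resize(a,None,fx=3,fy=3,interpolation=cv2.INTER_CUBIC))
E
python3 st.py
```

```text
t 16.65 tcp [443.5 -23.  247.7] xang 173.5 F [-1.2 -8.8  0.9] Ftool [ 0.2 -0.8  8.9] w 0.3830 (33.3mm)
 crank-frame r 50.7 mm, delta -352.6
t 16.75 tcp [443.6 -22.8 247.6] xang 173.5 F [-0.2 -8.3  1.5] Ftool [-0.7 -1.5  8.2] w 0.3853 (33.5mm)
 crank-frame r 50.6 mm, delta -352.8
```

View pics/z5.png

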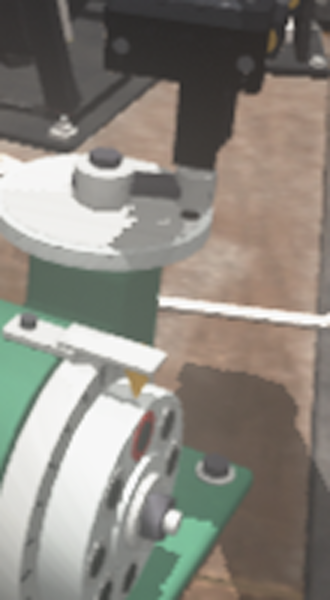

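Request:
{"method": "play_rows", "body": {"deltas": [158, 0.1, 0, -0.8, 0, 158, 0.1, 0, -0.8, 0, 158, 0.1, 0, -0.8, 0, 158, 0.1, 0, -0.8, 0, 158, 0, 0, -0.8, 0, 158, 0.1, 0, -0.8, 0, 158, 0, 0, -0.8, 0, 158, 0, 0, -0.8, 0, 158, 0, 0, -0.8, 0, 158, 0, 0, -0.8, 0]}}

```text
time_s: 17.75
tcp_pos: [0.4438, -0.0147, 0.2474]
ee_rot: [[-0.994, -0.003, -0.113], [0.113, -0.004, -0.994], [0.003, -1.0, 0.004]]
wrist_force: [-2.0, -8.1, -0.8]
gripper_width: 0.383
```

```bash
python3 st.py
```

```text
t 17.75 tcp [443.8 -14.7 247.4] xang 173.5 F [-2.  -8.1 -0.8] Ftool [1.1 0.8 8.3] w 0.3830 (33.3mm)
 crank-frame r 50.9 mm, delta -1.9
```

Request:
{"method": "play_rows", "body": {"deltas": [158, 0, 0, -0.4, 0, 158, 0, 0, -0.4, 0, 158, 0, 0, -0.4, 0, 158, 0, 0, -0.4, 0, 158, 0, 0, -0.4, 0, 158, 0, 0, -0.4, 0, 158, 0, 0, -0.4, 0, 158, 0, 0, -0.4, 0, 158, 0, 0, -0.4, 0, 158, 0, 0, -0.4, 0]}}

```text
time_s: 18.75
tcp_pos: [0.4444, -0.0106, 0.2473]
ee_rot: [[-0.994, -0.003, -0.113], [0.113, -0.004, -0.994], [0.003, -1.0, 0.004]]
wrist_force: [-1.1, -10.7, -1.3]
gripper_width: 0.38
```

```bash
python3 st.py;  python3 - <<'E'
from h import *
c=cam("side");cv2.imwrite(f"pics/side6.png",c["img"])
a=cv2.imread("pics/side6.png")[130:330,270:380];cv2.imwrite("pics/z6.png",cv2.resize(a,None,fx=3,fy=3,interpolation=cv2.INTER_CUBIC))
E
```

```text
t 18.75 tcp [444.4 -10.6 247.3] xang 173.5 F [ -1.1 -10.7  -1.3] Ftool [-0.1  1.4 10.8] w 0.3804 (33.1mm)
 crank-frame r 51.1 mm, delta -6.6
```

View pics/z6.png

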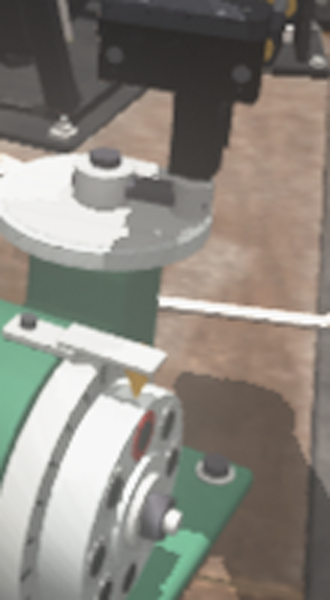

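Request:
{"method": "play_rows", "body": {"deltas": [158, 0, 0, -0.4, 0, 158, 0, 0, -0.4, 0, 158, 0, 0, -0.4, 0, 158, 0, 0, -0.4, 0, 158, 0, 0, -0.4, 0, 158, 0, 0, 0, 0, 158, 0, 0, 0, 0, 158, 0, 0, 0, 0, 158, 0, 0, 0, 0, 158, 0, 0, 0, 0]}}

```text
time_s: 19.8
tcp_pos: [0.444, -0.0099, 0.2473]
ee_rot: [[-0.994, -0.005, -0.113], [0.113, -0.006, -0.994], [0.004, -1.0, 0.007]]
wrist_force: [-0.6, -14.3, -0.1]
gripper_width: 0.383
```

```bash
python3 st.py
```

```text
t 19.8 tcp [444.   -9.9 247.3] xang 173.5 F [ -0.6 -14.3  -0.1] Ftool [-1.1  0.2 14.3] w 0.3826 (33.3mm)
 crank-frame r 51.7 mm, delta -7.2
```

Request:
{"method": "play_rows", "body": {"deltas": [158, 0, 0, 1, 0, 158, 0, 0, 1, 0, 158, 0, 0, 1, 0, 158, 0, 0, 1, 0, 158, 0, 0, 1, 0, 158, 0, 0, 0.8, 0, 158, 0, 0, 0, 0, 158, 0, 0, 0, 0, 158, 0, 0, 0, 0, 158, 0, 0, 0, 0]}}

```text
time_s: 20.8
tcp_pos: [0.4454, -0.0124, 0.2478]
ee_rot: [[-0.994, 0.001, -0.112], [0.112, 0.0, -0.994], [-0.001, -1.0, -0.001]]
wrist_force: [-0.9, 0.1, -0.4]
gripper_width: 0.382
```

```bash
python3 st.py
```

```text
t 20.8 tcp [445.4 -12.4 247.8] xang 173.6 F [-0.9  0.1 -0.4] Ftool [0.9 0.4 0. ] w 0.3820 (33.2mm)
 crank-frame r 49.8 mm, delta -4.8
```

Request:
{"method": "play_rows", "body": {"deltas": [100, 0, 0, 0, 0, 50, 0, 0, 0, 0, 0, 0, 0, 0, 0, 0, 0, 0, 0, 0, 0, 0, 0, 0, 0, 0, 0, 0, 0, 0, 0, 0, 0, 0, 0, 0, 0, 0, 0, 0, 0, 0, -5, 0, 0, 0, 0, -10, 0, 0]}}

```text
time_s: 21.8
tcp_pos: [0.4446, -0.0128, 0.2625]
ee_rot: [[-0.994, -0.002, -0.113], [0.113, -0.0, -0.994], [0.002, -1.0, 0.001]]
wrist_force: [0.7, -0.9, 1.0]
gripper_width: 0.999
```

Request:
{"method": "play_rows", "body": {"deltas": [0, 0, -10, 0, 0, 0, 0, -15, 0, 0, 0, 0, -15, 0, 0, 0, 0, -15, 0, 0, 0, 0, -15, 0, 0, 0, 0, -15, -20, 0, 0, 0, 0, -30, 0, 0, 0, 0, -30, 0, 0, 0, 0, -30, 0, 0, 0, 0, -30, 0]}}

```text
time_s: 22.8
tcp_pos: [0.461, 0.1276, 0.3489]
ee_rot: [[-0.994, 0.002, -0.113], [0.113, 0.001, -0.994], [-0.002, -1.0, -0.001]]
wrist_force: [0.6, -0.2, 0.7]
gripper_width: 0.994
```

Request:
{"method": "play_rows", "body": {"deltas": [0, 0, 0, -30, 0, 0, 0, 0, -30, 0, 0, 0, 0, -30, 0, 0, 0, 0, -20, 0, 0, 0, 0, -10, 0, 0, 0, 0, 0, 0, 0, 0, 0, 0, 0, 0, 0, 0, 0, 0, 0, 0, 0, 0, 0, 0, 0, 0, 0, 0]}}

```text
time_s: 23.8
tcp_pos: [0.4744, 0.245, 0.3478]
ee_rot: [[-0.994, 0.0, -0.113], [0.113, 0.0, -0.994], [-0.0, -1.0, -0.0]]
wrist_force: [-0.1, -0.5, 0.3]
gripper_width: 0.996
```

```bash
python3 st.py;  python3 - <<'E'
from h import *
for n in("side","top"):
    c=cam(n);cv2.imwrite(f"pics/{n}7.png",c["img"])
cv2.imwrite("pics/z7s.png",cv2.resize(cv2.imread("pics/side7.png")[155:345,250:360],None,fx=4,fy=3.15*4/3.15 if 0 else 3.15,interpolation=cv2.INTER_CUBIC))
cv2.imwrite("pics/z7t.png",cv2.resize(cv2.imread("pics/top7.png")[200:305,90:245],None,fx=5,fy=5,interpolation=cv2.INTER_CUBIC))
E
```

```text
t 23.8 tcp [474.4 245.  347.8] xang 173.5 F [-0.1 -0.5  0.3] Ftool [ 0.  -0.3  0.5] w 0.9965 (86.7mm)
 crank-frame r 267.9 mm, delta -79.3
```

View pics/z7s.png

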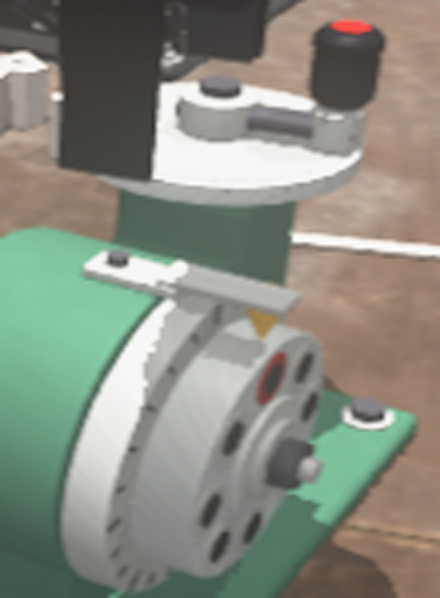

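View pics/z7t.png

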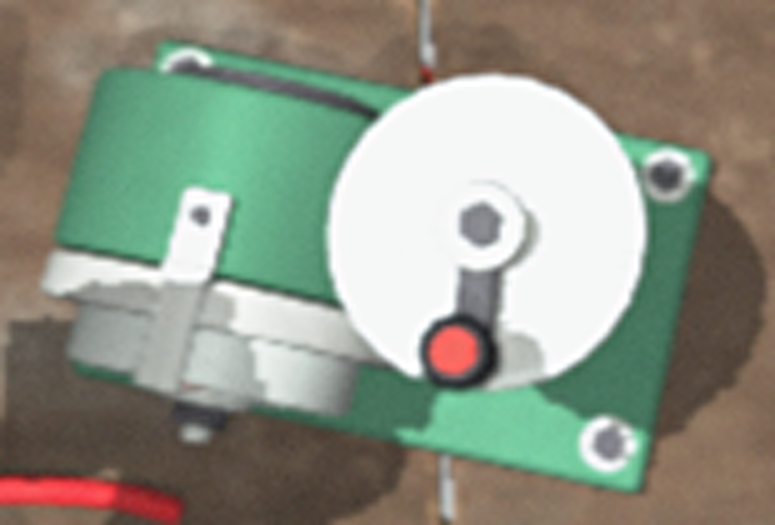

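```bash
python3 - <<'E'
from h import *
from scipy.optimize import least_squares
T=cam("top");S=cam("side")
def cent(c,x0,y0,x1,y1):
    h=cv2.cvtColor(c["img"],cv2.COLOR_BGR2HSV)[y0:y1,x0:x1].astype(int)
    m=((h[...,1]>120)&((h[...,0]<10)|(h[...,0]>170))&(h[...,2]>110))
    v,u=np.nonzero(m);print(len(u));return u.mean()+x0,v.mean()+y0
pt_=cent(T,170,255,195,285);ps=cent(S,320,150,355,180)
print(pt_,ps)
X,g=tri(T,pt_,S,ps);print("cap",X,g)
C=np.array([.4942,-.0222]);d=X[:2]-C;print("r",np.hypot(*d),"ang",np.degrees(np.arctan2(d[1],d[0])))
# same for original pictures
T0=dict(T,img=cv2.imread("pics/top0.png"));S0=dict(S,img=cv2.imread("pics/side0.png"))
print("cap0",tri(T0,cent(T0,145,238,168,262),S0,cent(S0,295,155,325,180)))
# port
psi=np.radians(-16.3);Xx=np.array([np.cos(psi),np.sin(psi),0]);Y=np.array([-np.sin(psi),np.cos(psi),0]);O=np.array([.507,.0415,0])
pa=(250+(271+.5)/4-.5,155+(377+.5)/3.15-.5)
o,dd=ray(S,*pa);P=o+dd*(-.0759-Xx@(o-O))/(Xx@dd)-O
print("port y,z",Y@P-.0475,P[2]-.1075,np.degrees(np.arctan2(Y@P-.0475,P[2]-.1075)))
E
```

```text
68
36
(np.float64(180.22058823529412), np.float64(269.70588235294116)) (np.float64(337.52777777777777), np.float64(163.11111111111111))
cap [ 0.44485984 -0.01546277  0.28034001] 0.00012296646650328236
r 0.0497980070689607 ang 172.22454573853264
66
40
cap0 (array([0.48471384, 0.02683999, 0.28893569]), np.float64(0.00022842229130873277))
port y,z 0.0018235244642151802 0.046591186774206636 2.2413456827862253
```

```bash
python3 - <<'E'
from h import *
a=cv2.imread("pics/top0.png").astype(int);b=cv2.imread("pics/top7.png").astype(int)
print("can",np.abs(a-b)[125:180,270:310].max(),"pot",np.abs(a-b)[195:240,315:360].max(),np.abs(a-b)[195:240,315:360].mean())
a=cv2.imread("pics/side0.png").astype(int);b=cv2.imread("pics/side7.png").astype(int)
print("can side",np.abs(a-b)[150:225,215:245].mean())
print(r.finish_job())
E
```

```text
can 27 pot 19 1.9496296296296296
can side 3.2557037037037038
the job is handed in; nothing more can be done
None
```

The indexer is at the red-ringed port and locked, and I handed the job in at about 24 s of the 67 s allowed.

**What I did**
- In the first pictures the port stood 27.3° short of the top, which with the crank angle meant 1.8 turns to the hole.
- I gripped the knob, lifted the plunger to about 13 mm and cranked 627° clockwise, passing over the hole once while lifted.
- About 20° before the hole I lowered the pin onto the plate and opened the fingers to 33 mm. I then pushed the crank slowly round until it stopped against the locked pin, at about 14 N. After that I backed off, opened fully and moved clear.

**Last checks**
- **Plunger:** the knob cap is 8.6 mm lower than when riding (0.2889 m before, 0.2803 m now), so the plunger is fully home. Its direction from the crank axis reads 172.2°, against 173.5° measured for the hole.
- **Table:** the port measures about 2° left of the pointer. The crank angle, about 8.5° before straight front, implies only 0.4°. The two disagree slightly; I put that down to reading the port's centre from one small picture by hand. Either is far from the 15° of a wrong turn, but the 2° reading is outside the 0.025 rad (1.4°) limit.
- **Can and pot:** the can looks unchanged in both cameras and the pot in the top one, compared with the first pictures.
- **Forces:** wrist readings stayed under about 17 N. The arm is touching nothing.

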